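Clamp the chopping board until the clutch slips

TASK

Gently slide the wooden chopping board along the worktop, under the arm of the metal hold-down clamp, until its end sits square and flush against the clamp's stop. Then turn the clamp's black knob clockwise until its slip clutch gives for the first time, stop turning at once and let go. Leave the spice jar, the garlic and the cup where they stand.

Things in the scene. Friction and masses are not known exactly. Their poses are not given: they have to be found in the camera images.
- clamp: Aluminium hold-down clamp, fixed to the worktop. Origin on the worktop below its vertical screw axis, z up, +y the way the board slides in. Foot and column, 124 mm wide (x), lie behind the stop, y = 30 to 97 mm. An arm 45 mm wide reaches from them over the board's place to y = -22 mm, underside 36 mm, top 58 mm above the worktop; the knob stands on it.
- knob_grip (a point): Centre of the black ribbed knob, an upright cylinder 40 mm across (42 over the ribs), 64 to 104 mm above the worktop, on the screw axis; this point is 88 mm up and stays there. Grip it from above at any yaw. Turned freely it drags with 0.20 N m. A shaft end 14 mm across shows in its top; the lines on shaft and knob stay within 0.2 rad until the clutch slips.
- clamp_knob (a joint): Slip of the clutch: angle of the knob against the clutch hub on the shaft, rad. 0 until the clutch slips; grows only as it slips clockwise. Once the pad bears on the board, the knob's torque climbs within about 0.5 rad from 0.20 to 0.36 N m, then the clutch slips at that torque and tightens no further. Let go, the knob springs back 0.1 to 0.2 rad but the screw holds.
- stop_face (a point): Middle of the stop's flat face, 15 mm above the worktop, at y = +30 mm in the clamp's frame; the stop is a plate 124 mm wide (x) and 30 mm high. Axes as the clamp's.
- pad_place (a point): Point on the screw axis at the arm's underside, 36 mm above the worktop. Just below it hangs the round pressing pad, 28 mm across, its rubber face some 2 to 8 mm above the top of the 18 mm board: how far differs and is not told. Turning the knob clockwise (seen from above) lowers the pad by 3 mm per rad, so 0.7 to 2.6 rad before it touches.
- board: Loose oak chopping board lying flat on the worktop, 230 mm (its x) by 340 mm (its y) by 18 mm, 0.95 kg, origin at the centre of its underside. Its +y end is the one that goes under the clamp; that end starts 20 to 60 mm short of the stop, up to 0.06 rad askew.
- board_front (a point): Middle of the board's +y end face, 9 mm above the worktop when flat; axes as the board's.
- board_back (a point): Middle of the board's other (-y) end face, 9 mm up: the place to push; axes as the board's.
- jar_mid (a point): Spice jar with green cap, 46 mm across, 106 mm high, standing near the clamp; its centre. To be left alone.
- bulb_mid (a point): Garlic bulb, 56 mm, beside the clamp; its centre. To be left alone.
- cup_mid (a point): Grey espresso cup, 63 x 86 x 52 mm, beyond the board; its centre. To be left alone.
Not all that is in view belongs to the job. Of the things shaped like the clamp, the aluminium one is meant.

How it is judged:
By the outcome, as a careful person would: the job done as asked, in the order asked, and still so for the second after the job is handed in, with the robot touching nothing.
It also fails if it takes over 72 s, if anything falls off the work surface, if the arm or the gripper's body presses on something with over 40 N, if the wrist force passes 120 N, or if a joint passes its speed limit or range.

ROBOT

A 6-joint arm with a two-finger parallel gripper is mounted at the origin on a cart in front of the work surface, level with it; the furniture and walls round the work are solid. World frame = base frame: x ahead of the robot, y to its left, z up, the work surface at z = 0. Lengths are in mm, angles in rad, forces in N, time in s.
With the tool pointing down it reaches from about 275 to 1000 mm from the base axis. Payload 8.4 kg.
Tool frame: the origin (TCP) lies at the very end of the fingers, on their centre line; the grasp point (between the pads) lies 19 mm behind it; z points along the fingers, y is the line along which they close (so a half turn about z gives the same grasp; the last joint's range is limited). The gripper opens to 85 mm and grips with 20 to 120 N. Pads are 22 mm wide; open, the fingers measure 114 mm over their backs; the gripper's body (76 mm by 85 mm) begins 54 mm behind the grasp point. The pads swing forward as they close: fully open they stand 13 mm farther back than shut.
Start: joints at [1.329, 0.353, 1.633, -0, 1.155, -0.002], TCP at [148.441, 607.119, 231.281] pointing down, gripper open.
Joint ranges: [-2.63, 2.63], [-0.92, 2.1], [0.06, 2.66], [-1.3, 4.44], [0, 2.69], [-3.02, 3.02]. Speed limits (rad/s): [2.22, 2.22, 2.79, 3.14, 3.14, 3.14].

INTERFACE

Orientations are given as [roll, pitch, yaw] about the fixed x, y, z axes, in that order (R = Rz(yaw) Ry(pitch) Rx(roll)).
In Python, from rig import r, vision gives the robot as it stands. The module is installed in compiled form; this text tells all that it offers.
- The arm moves only by the tool play_rows, never from a script. Its argument "steps" is a list of rows, each an object with "delta_pos": the shift along the tool's x, y, z in cm, a list of three; "yaw": the turn about the tool's z in rad; "jaw": the opening in per cent of the stroke, from 0 (shut) to 100 (fully open). A call has exactly 8 rows; each row is the pose to reach, as a shift and turn from the pose commanded when the call began, along the tool's axes at that moment; what a row does not reach only later rows make up. A row lasts 1/10 s, in which the tool goes at most 50 mm and 8.59 degrees, less where a joint would pass 70% of its speed; a pose out of reach is approached as far as the arm can. A call with a gripper value outside its range is refused whole. The fingers move at their own pace and stop on an object; "grip_force" is the grip in N (left out, the last holds). Time passes only in rows, so rows that repeat a pose let the fingers close, or fill a call up. It gives the time, the measured TCP pose, the force, the opening and the grip force at its end, in the units of the state.
- r.sense(): the state, without advancing time (a new reading comes with each control period).
- vision.grab_frame(name): name is "scene" or "top" or "wrist"; returns (picture, depth): 420x560x3 uint8, red, green, blue; 420x560 float32, mm along the optical axis (not along the pixel's ray), 0 where there is no reading.
- vision.calibration(name): a dict with "mtx" (3x3 intrinsics, pixels), "extrinsics" (4x4, takes a point from camera to world coordinates). Camera axes: x right, y down, z forward; pixel columns grow to the right and rows downward; lengths in mm; the calibration is good to about 2 mm. A picture is of the moment at which its call begins: read the wrist's pose just before it. calibration takes no time and is no camera call; for the wrist camera it gives the pose at the moment of the call.
- r.sign_off(): hands the job in; it is judged then, once.
Trained networks look in the newest picture that a camera, given by its name, has taken for a name from the list of things; names that differ only in an ending like _2 or _b are one class to them, and where a whole thing is asked for, a point or a joint stands for the part that bears it (a point fixed in the world has none). Each returns a list of dicts, best first, with "conf" (0 to 1); they miss things now and then, are a little off and sometimes report something else, mostly with a low value. They report only what shows in the picture. A call takes as long as a camera call. They do not tell look-alikes from the thing itself.
- vision.cut_out(camera, thing): "region" (420x560 bool, what is visible of it) and "uv" ([column, row] in pixels, amid what is visible of it).
- vision.landmark_of(camera, thing): "uv" ([column, row] in pixels: a listed point, or the origin of a listed thing).
The state is a dict: "clock": time; "qpos": joint angles; "qvel": joint speeds; "joint_efforts": joint torques, N m; "eef_pos": TCP position; "tcp_rot": TCP orientation; "contact_force": force on the tool from outside, world axes, zero at the start; "wrist_torque": the same for the moment, N m; "opening": opening from 0.0 (shut) to 1.0 (fully open); "grasp_force": force on a finger pad.
Only numpy, scipy, OpenCV 4.12 (cv2) and the standard library are available. Lean on these libraries where they do the work, as an engineer would, in place of code of your own. Each camera call takes 0.05 s, during which the arm holds its last target. There are 200 camera calls.

## Working session

There is one attempt and no reset: what is moved stays moved. The work goes in short steps, Python scripts to look and compute and a tool call to move; the robot and the scene stay as the last step left them, time stands still between calls to the robot, and variables do not carry over. Pictures are saved under pics/ and viewed, at most 10 in all, crops included, and the job is handed in when it is done.

Besides the shell and the picture viewer there is one more tool, called after ">>>" by a JSON object that holds its "method" and its "body". play_rows: Moves the arm, as the interface text tells. Its arguments: {"type":"object","properties":{"steps":{"type":"array"},"grip_force":{"type":"number"}},"required":["steps"]}

```bash
mkdir -p pics
cat > h.py <<'E'
from rig import r, vision
import numpy as np, cv2
def px(cam,uv,depth=None,z=None):
    c=vision.calibration(cam);K=np.array(c["mtx"]);T=np.array(c["extrinsics"])
    d=np.linalg.inv(K)@[uv[0],uv[1],1]
    if z is not None:
        w=T[:3,:3]@d; s=(z-T[2,3])/w[2]; return T[:3,3]+s*w
    return T[:3,:3]@(d*depth)+T[:3,3]
def grab(cam,name=None):
    p,d=vision.grab_frame(cam)
    if name: cv2.imwrite(f"pics/{name}.png",p[:,:,::-1])
    return p,d
E
python3 - <<'E'
from h import *
s=r.sense();print(s)
ims=[]
for c in("scene","top"):
    p,d=grab(c,c);
    np.save(f"{c}_d.npy",d)
    for t in("knob_grip","stop_face","board_front","board_back","jar_mid","bulb_mid","cup_mid","pad_place","clamp"):
        for l in vision.landmark_of(c,t)[:3]:
            uv=l["uv"];z={"knob_grip":88,"stop_face":15,"board_front":9,"board_back":9,"jar_mid":53,"bulb_mid":25,"cup_mid":26,"pad_place":36,"clamp":0}[t]
            print(c,t,np.round(uv),round(l["conf"],2),np.round(px(c,uv,z=z)))
E
```

```text
{'clock': 0.0, 'qpos': array([ 1.32863666e+00,  3.53638461e-01,  1.63414977e+00,  6.87772302e-06,
        1.15521027e+00, -2.37393072e-03]), 'qvel': array([-0.00033674,  0.00018253, -0.00039951,  0.00018454,  0.00055641,
        0.00022593]), 'joint_efforts': array([ 2.18593836e-03, -6.05247116e+01, -3.42080963e+01,  1.65404840e-04,
        9.16196674e-03, -5.90538093e-06]), 'eef_pos': array([148.29901779, 606.648269  , 230.5610487 ]), 'tcp_rot': array([-3.14018682e+00, -9.62575102e-06,  2.90180413e+00]), 'contact_force': array([-0.89128975, -0.57504534,  0.07798635]), 'wrist_torque': array([-0.00596269, -0.03669607,  0.04925016]), 'grasp_force': 0.0, 'opening': 0.9971861607231379}
scene knob_grip [205. 185.] 0.93 [470. 183.  88.]
scene knob_grip [379. 298.] 0.81 [ 384. -386.   88.]
scene stop_face [201. 203.] 0.93 [469. 205.  15.]
scene stop_face [366. 311.] 0.71 [ 396. -362.   15.]
scene board_front [213. 209.] 0.67 [470. 161.   9.]
scene board_back [314. 259.] 0.63 [ 472. -183.    9.]
scene jar_mid [146. 205.] 0.62 [337. 285.  53.]
scene bulb_mid [214. 171.] 0.51 [607. 279.  25.]

[... 225 characters left out ...]
.] 0.58 [478. 176.   0.]
scene clamp [374. 321.] 0.56 [ 393. -387.    0.]
top knob_grip [214. 225.] 0.89 [472. 165.  88.]
top knob_grip [434. 256.] 0.79 [ 392. -386.   88.]
top stop_face [207. 230.] 0.74 [459. 196.  15.]
top stop_face [412. 254.] 0.65 [ 395. -350.   15.]
top board_back [346. 229.] 0.63 [ 461. -177.    9.]
top board_back [221. 232.] 0.15 [455. 159.   9.]
top jar_mid [171. 284.] 0.79 [322. 281.  53.]
top bulb_mid [178. 176.] 0.64 [604. 272.  25.]
top cup_mid [262. 158.] 0.5 [651.  48.  26.]
top pad_place [427. 256.] 0.94 [ 388. -383.   36.]
top pad_place [218. 229.] 0.76 [462. 164.  36.]
top clamp [217. 230.] 0.89 [461. 172.   0.]
top clamp [420. 252.] 0.61 [ 397. -375.    0.]
```

View pics/scene.png

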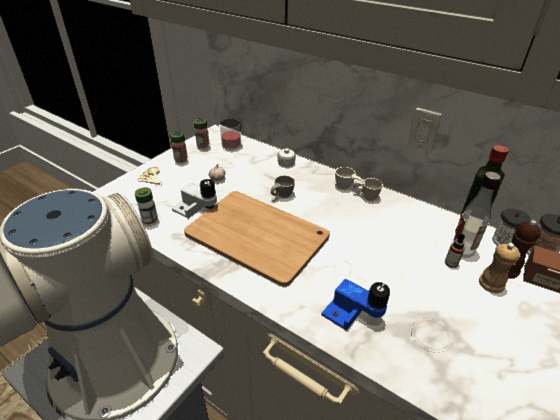

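View pics/top.png

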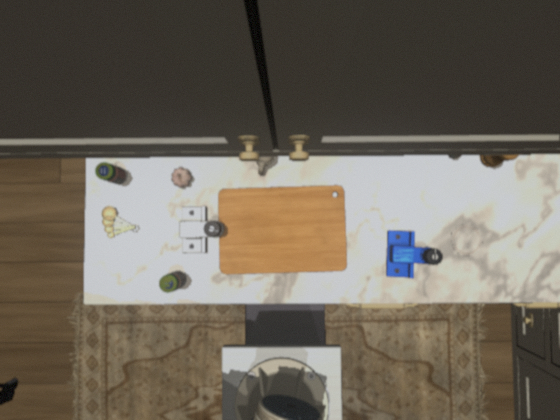

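Both views show the aluminium clamp left (top view knob ≈(214,228)), board just right of it (219–346, 186–273), and the blue clamp is a look-alike. The board slides in world +y. Next I find the wrist camera's offset and plan a closer look.

```bash
cat >> h.py <<'E'
from scipy.spatial.transform import Rotation as Ro
def Rt(): return Ro.from_euler('xyz',r.sense()["tcp_rot"]).as_matrix()
def delta(target,yaw=None):
    s=r.sense();R=Rt();d=R.T@(np.array(target)-s["eef_pos"])/10
    dy=None
    if yaw is not None: dy=-((yaw-s["tcp_rot"][2]+np.pi)%(2*np.pi)-np.pi)
    print("pos",np.round(s["eef_pos"],1),"rot",np.round(s["tcp_rot"],3),"j6",round(s["qpos"][5],3),"delta cm",np.round(d,2),"yaw",dy)
E
python3 - <<'E'
from h import *
T=np.array(vision.calibration("wrist")["extrinsics"]);s=r.sense()
print(np.round(vision.calibration("wrist")["mtx"]),np.round(Rt().T@(T[:3,3]-s["eef_pos"])),np.round(Rt().T@T[:3,:3],2))
delta([440,130,300],1.57)
# board edges from the top
vision.grab_frame("top")
for t in("board","clamp"):
  for l in vision.cut_out("top",t)[:2]:
    m=l["region"].astype(np.uint8);c,_=cv2.findContours(m,0,1);c=max(c,key=cv2.contourArea)
    b=cv2.boxPoints(cv2.minAreaRect(c));print(t,l["conf"],[np.round(px("top",q,z=18 if t=="board" else 45)) for q in b])
E
```

```text
[[373.   0. 279.]
 [  0. 373. 206.]
 [  0.   0.   1.]] [  84.    0. -143.] [[ 0.   -0.95 -0.32]
 [ 1.    0.   -0.  ]
 [ 0.   -0.32  0.95]]
pos [148.4 607.1 231.3] rot [3.142 0.    2.902] j6 -0.002 delta cm [-39.65 -39.42  -6.87] yaw 1.3318081853585924
board 0.8 [array([578., 172.,  18.]), array([ 586., -173.,   18.]), array([ 349., -177.,   18.]), array([341., 165.,  18.])]
board 0.3 [array([525., 269.,  18.]), array([524., 156.,  18.]), array([404., 155.,  18.]), array([404., 268.,  18.])]
clamp 0.76 [array([526., 262.,  45.]), array([525., 149.,  45.]), array([405., 149.,  45.]), array([405., 261.,  45.])]
clamp 0.57 [array([ 460., -276.,   45.]), array([ 459., -421.,   45.]), array([ 335., -418.,   45.]), array([ 336., -274.,   45.])]
```

>>> {"method": "play_rows", "body": {"steps": [{"delta_pos": [-4, -4, -0.9], "yaw": 0.14, "jaw": 100}, {"delta_pos": [-8.5, -8, -1.8], "yaw": 0.28, "jaw": 100}, {"delta_pos": [-13, -12, -2.7], "yaw": 0.42, "jaw": 100}, {"delta_pos": [-17.5, -16, -3.6], "yaw": 0.56, "jaw": 100}, {"delta_pos": [-22, -20, -4.5], "yaw": 0.7, "jaw": 100}, {"delta_pos": [-26.5, -24, -5.4], "yaw": 0.84, "jaw": 100}, {"delta_pos": [-31, -28, -6.3], "yaw": 0.98, "jaw": 100}, {"delta_pos": [-35.5, -32, -6.9], "yaw": 1.12, "jaw": 100}]}}

```text
clock: 1.95
eef_pos: [371.3, 278.0, 290.6]
tcp_rot: [3.141, -0.0, 1.776]
contact_force: [0.9, 1.1, -0.9]
opening: 0.997
grasp_force: 0.0
```

```bash
python3 -c "
from h import *
delta([460,150,300],np.pi/2)"
```

```text
pos [371.3 278.  290.6] rot [ 3.141 -0.     1.776] j6 0.434 delta cm [-14.34   6.07  -0.94] yaw 0.20550240054100177
```

>>> {"method": "play_rows", "body": {"steps": [{"delta_pos": [-3.6, 1.5, -0.2], "yaw": 0.1, "jaw": 100}, {"delta_pos": [-7.2, 3, -0.4], "yaw": 0.205, "jaw": 100}, {"delta_pos": [-10.8, 4.5, -0.6], "yaw": 0.205, "jaw": 100}, {"delta_pos": [-14.3, 6.1, -0.9], "yaw": 0.205, "jaw": 100}, {"delta_pos": [-14.3, 6.1, -0.9], "yaw": 0.205, "jaw": 100}, {"delta_pos": [-14.3, 6.1, -0.9], "yaw": 0.205, "jaw": 100}, {"delta_pos": [-14.3, 6.1, -0.9], "yaw": 0.205, "jaw": 100}, {"delta_pos": [-14.3, 6.1, -0.9], "yaw": 0.205, "jaw": 100}]}}

```text
clock: 2.75
eef_pos: [459.5, 153.5, 298.8]
tcp_rot: [-3.141, -0.0, 1.578]
contact_force: [-1.1, -0.6, 0.5]
opening: 1.001
grasp_force: 0.0
```

```bash
cat > look.py <<'E'
from h import *
import sys
n=sys.argv[1]
p,d=grab("wrist",n)
s=r.sense();print(np.round(s["eef_pos"],1),np.round(s["tcp_rot"],3),s["clock"])
c=vision.calibration("wrist");K=np.array(c["mtx"]);T=np.array(c["extrinsics"])
v,u=np.mgrid[:420,:560];ray=np.stack([(u-K[0,2])/K[0,0],(v-K[1,2])/K[1,1],np.ones(u.shape)],-1)
W=(ray*d[...,None])@T[:3,:3].T+T[:3,3];W[d==0]=np.nan
np.savez(f"{n}.npz",W=W,p=p)
for t,z in dict(knob_grip=88,stop_face=15,board_front=9,board_back=9,pad_place=36).items():
    for l in vision.landmark_of("wrist",t)[:2]: print(t,np.round(l["uv"]),round(l["conf"],2),np.round(px("wrist",l["uv"],z=z),1))
E
python3 look.py w1
```

```text
[459.5 153.5 298.8] [-3.141 -0.     1.578] 2.8
knob_grip [286. 156.] 0.82 [465.9 166.2  88. ]
board_front [285. 155.] 0.66 [466.  151.5   9. ]
board_back [282. 377.] 0.72 [ 466.1 -174.4    9. ]
pad_place [285. 144.] 0.73 [465.6 169.1  36. ]
```

View pics/w1.png

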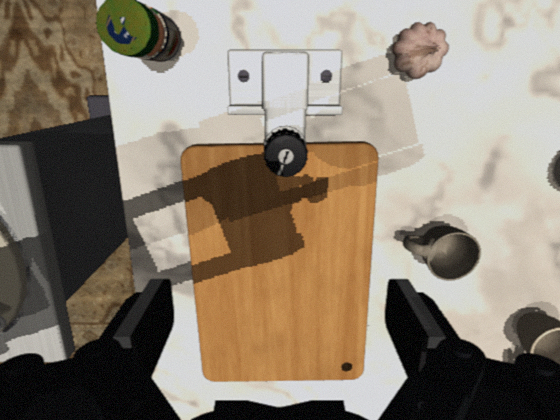

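The wrist view shows the clamp (knob at (286,156), foot 228–341 × 50–115) with the board's front end at row ≈143 below it. The board is slightly askew and its back edge is at row ≈380. Now I fit the edges.

```bash
cat > edges.py <<'E'
from h import *
import sys
f=np.load(sys.argv[1]+".npz");W=f["W"];p=f["p"].astype(int)
x,y,z=W[...,0],W[...,1],W[...,2]
wood=(p[...,0]-p[...,2]>25)&(z>10)&(z<26)&(x>320)&(x<620)&(y>-260)&(y<240)
print("wood n",wood.sum(),"z",np.median(z[wood]))
def edge(a,b,m,bins,q):  # extreme of b per bin of a
    P=[]
    for lo in bins:
        k=m&(a>=lo)&(a<lo+8)
        if k.sum()>8: P.append((lo+4,np.sort(b[k])[-3] if q>0 else np.sort(b[k])[2]))
    P=np.array(P);c=np.polyfit(P[:,0],P[:,1],1);e=P[:,1]-np.polyval(c,P[:,0]);g=abs(e)<3
    c=np.polyfit(P[g,0],P[g,1],1);return c,len(P),g.sum(),np.std((P[:,1]-np.polyval(c,P[:,0]))[g])
xm=np.median(x[wood]);
c,*o=edge(x,y,wood,list(np.arange(xm-95,xm-40,8))+list(np.arange(xm+35,xm+90,8)),1);print("front y=",c[0],"x+",np.polyval(c,465),o)
c,*o=edge(x,y,wood,np.arange(xm-95,xm+90,8),-1);print("back y@465",c[0],np.polyval(c,465),o)
for q in(-1,1):
    c,*o=edge(y,x,wood,np.arange(-130,130,8),q);print("side slope",c[0],"x@y=0",c[1],o)
# clamp
for n,lo,hi in(("foot/stop",24,34),("arm",50,64),("foot",3,22)):
    k=(z>lo)&(z<hi)&(x>395)&(x<540)&(y>100)&(y<300)&~wood&(p.min(-1)>70)
    if k.sum(): print(n,k.sum(),"x",np.percentile(x[k],[1,50,99]).round(1),"y",np.percentile(y[k],[1,50,99]).round(1),"z",np.percentile(z[k],[5,50,95]).round(1))
k=(z>24)&(z<34)&(x>395)&(x<540)&(y>150)&(y<300)&~wood
for q in(-1,1):
  try:
    c,*o=edge(x,y,k,list(np.arange(408,440,8))+list(np.arange(492,522,8)),q);print("stop edge",q,c[0],np.polyval(c,465),o)
  except Exception as e: print(e)
k=(z>98)&(z<112)&(x>430)&(x<500)&(y>130)&(y<210)
if k.sum(): print("knob top centre",[(np.percentile(v[k],1)+np.percentile(v[k],99))/2 for v in(x,y)],[np.ptp(v[k]) for v in (x,y)],np.median(z[k]))
E
python3 edges.py w1
```

```text
wood n 41131 z 18.447659840281062
front y= 0.02581687243565436 x+ 166.5250010077624 [14, np.int64(14), np.float64(0.1105410892483269)]
back y@465 0.029061637686312168 -170.88663108972398 [24, np.int64(24), np.float64(0.7312920595439986)]
side slope -0.029305218235845386 x@y=0 348.5450202345228 [33, np.int64(33), np.float64(0.5654359531146489)]
side slope -0.024063104756800152 x@y=0 575.8802190940823 [33, np.int64(33), np.float64(0.3865079361383132)]
foot/stop 710 x [402.8 441.3 524.6] y [200.3 205.4 210.4] z [27.7 30.2 31.5]
arm 3612 x [441.4 463.5 485.9] y [181.8 225.5 261. ] z [54.3 56.3 57.8]
foot 3730 x [402.5 449.3 524.7] y [168.3 239.8 266.3] z [ 8.6 10.4 12.5]
stop edge -1 0.008741791458452771 200.7397950488023 [8, np.int64(8), np.float64(0.025975400042164882)]
stop edge 1 0.009007999805283929 210.02140210285523 [8, np.int64(8), np.float64(0.020081601085607335)]
knob top centre [np.float64(464.2499695145979), np.float64(170.65133749882057)] [np.float64(40.11150665458263), np.float64(40.17605379499912)] 104.40028760212391
```

Gap is about 34 mm and the board must rotate about −0.018 rad; the stop face is at y≈200.7, screw axis ≈(464,170.7). Next: go behind the board's back end (y≈−173) with the jaw half open.

>>> {"method": "play_rows", "body": {"steps": [{"delta_pos": [-4, 0.05, 0], "yaw": 0, "jaw": 50}, {"delta_pos": [-8.5, 0.1, 1], "yaw": 0, "jaw": 50}, {"delta_pos": [-13, 0.1, 3], "yaw": 0, "jaw": 50}, {"delta_pos": [-17.5, 0.15, 5], "yaw": 0, "jaw": 50}, {"delta_pos": [-22, 0.2, 7], "yaw": 0, "jaw": 50}, {"delta_pos": [-26.5, 0.25, 9.5], "yaw": 0, "jaw": 50}, {"delta_pos": [-31, 0.3, 12], "yaw": 0, "jaw": 50}, {"delta_pos": [-35, 0.3, 14], "yaw": 0, "jaw": 50}]}}

```text
clock: 3.85
eef_pos: [464.9, -199.1, 157.9]
tcp_rot: [3.141, 0.0, 1.577]
contact_force: [0.5, 0.0, 0.1]
opening: 0.497
grasp_force: 0.0
```

>>> {"method": "play_rows", "body": {"steps": [{"delta_pos": [-1.5, 0, 3], "yaw": 0, "jaw": 50}, {"delta_pos": [-1.5, 0, 6], "yaw": 0, "jaw": 50}, {"delta_pos": [-1.5, 0, 9], "yaw": 0, "jaw": 50}, {"delta_pos": [-1.5, 0, 11], "yaw": 0, "jaw": 50}, {"delta_pos": [-1.5, 0, 12], "yaw": 0, "jaw": 50}, {"delta_pos": [-1.5, 0, 12], "yaw": 0, "jaw": 50}, {"delta_pos": [-1.5, 0, 12], "yaw": 0, "jaw": 50}, {"delta_pos": [-1.5, 0, 12], "yaw": 0, "jaw": 50}]}}

```text
clock: 4.65
eef_pos: [466.2, -212.6, 40.0]
tcp_rot: [3.14, 0.001, 1.577]
contact_force: [-0.2, -0.1, 0.1]
opening: 0.499
grasp_force: 0.0
```

Run:
```python
from h import *
delta([466,-192,3.5],1.5798)
p,d=grab("wrist","w2")
v=[]
```

```text
pos [ 466.2 -212.6   40. ] rot [3.140e+00 1.000e-03 1.577e+00] j6 -0.437 delta cm [ 2.07 -0.01  3.65] yaw -0.0028328008649514125
```

View pics/w2.png

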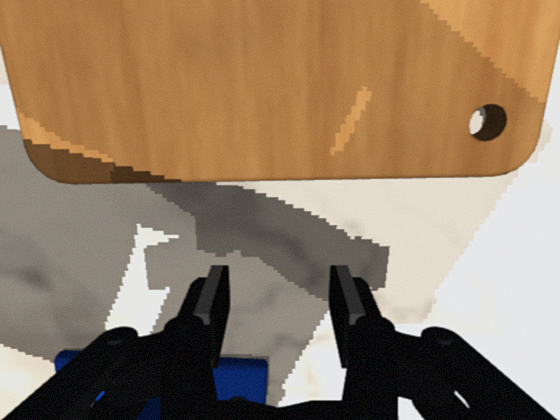

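The view shows the board's back edge (row ≈180) ahead of the half-open fingers (≈(220,270) and (340,270)), with the blue clamp behind, clear of them. Descending, then slow push.

>>> {"method": "play_rows", "body": {"steps": [{"delta_pos": [1, 0, 0.5], "yaw": 0, "jaw": 50}, {"delta_pos": [1.2, 0, 1.5], "yaw": 0, "jaw": 50}, {"delta_pos": [1.2, 0, 2.5], "yaw": -0.003, "jaw": 50}, {"delta_pos": [1.2, 0, 3.2], "yaw": -0.003, "jaw": 50}, {"delta_pos": [1.2, 0, 3.6], "yaw": -0.003, "jaw": 50}, {"delta_pos": [1.5, 0, 3.6], "yaw": -0.003, "jaw": 50}, {"delta_pos": [1.8, 0, 3.6], "yaw": -0.003, "jaw": 50}, {"delta_pos": [2.1, 0, 3.6], "yaw": -0.003, "jaw": 50}]}}

```text
clock: 5.5
eef_pos: [465.3, -191.2, 3.1]
tcp_rot: [3.141, 0.0, 1.58]
contact_force: [0.2, -0.4, -0.3]
opening: 0.499
grasp_force: 0.0
```

>>> {"method": "play_rows", "body": {"steps": [{"delta_pos": [0.3, 0, 0], "yaw": 0, "jaw": 50}, {"delta_pos": [0.6, 0, 0], "yaw": 0, "jaw": 50}, {"delta_pos": [0.9, 0, 0], "yaw": 0, "jaw": 50}, {"delta_pos": [1.2, 0, 0], "yaw": 0, "jaw": 50}, {"delta_pos": [1.5, 0, 0], "yaw": 0, "jaw": 50}, {"delta_pos": [1.8, 0, 0], "yaw": 0, "jaw": 50}, {"delta_pos": [2.1, 0, 0], "yaw": 0, "jaw": 50}, {"delta_pos": [2.4, 0, 0], "yaw": 0, "jaw": 50}]}}

```text
clock: 6.3
eef_pos: [465.3, -167.3, 3.1]
tcp_rot: [3.141, 0.0, 1.58]
contact_force: [-0.9, -4.2, 2.9]
opening: 0.497
grasp_force: 2.6
```

>>> {"method": "play_rows", "body": {"steps": [{"delta_pos": [0.25, 0, 0], "yaw": 0, "jaw": 50}, {"delta_pos": [0.5, 0, 0], "yaw": 0, "jaw": 50}, {"delta_pos": [0.7, 0, 0], "yaw": 0, "jaw": 50}, {"delta_pos": [0.9, 0, 0], "yaw": 0, "jaw": 50}, {"delta_pos": [1.05, 0, 0], "yaw": 0, "jaw": 50}, {"delta_pos": [1.15, 0, 0], "yaw": 0, "jaw": 50}, {"delta_pos": [1.25, 0, 0], "yaw": 0, "jaw": 50}, {"delta_pos": [1.35, 0, 0], "yaw": 0, "jaw": 50}]}}

```text
clock: 7.1
eef_pos: [465.2, -153.9, 3.0]
tcp_rot: [3.141, 0.0, 1.58]
contact_force: [-1.0, -5.7, 3.1]
opening: 0.503
grasp_force: 2.6
```

>>> {"method": "play_rows", "body": {"steps": [{"delta_pos": [0.04, 0, 0], "yaw": 0, "jaw": 50}, {"delta_pos": [0.08, 0, 0], "yaw": 0, "jaw": 50}, {"delta_pos": [0.12, 0, 0], "yaw": 0, "jaw": 50}, {"delta_pos": [0.16, 0, 0], "yaw": 0, "jaw": 50}, {"delta_pos": [0.2, 0, 0], "yaw": 0, "jaw": 50}, {"delta_pos": [0.22, 0, 0], "yaw": 0, "jaw": 50}, {"delta_pos": [0.24, 0, 0], "yaw": 0, "jaw": 50}, {"delta_pos": [0.26, 0, 0], "yaw": 0, "jaw": 50}]}}

```text
clock: 7.9
eef_pos: [465.2, -151.5, 3.0]
tcp_rot: [3.141, 0.0, 1.58]
contact_force: [-0.5, -8.0, 2.2]
opening: 0.5
grasp_force: 3.8
```

>>> {"method": "play_rows", "body": {"steps": [{"delta_pos": [0.03, 0, 0], "yaw": 0, "jaw": 50}, {"delta_pos": [0.06, 0, 0], "yaw": 0, "jaw": 50}, {"delta_pos": [0.09, 0, 0], "yaw": 0, "jaw": 50}, {"delta_pos": [0.11, 0, 0], "yaw": 0, "jaw": 50}, {"delta_pos": [0.13, 0, 0], "yaw": 0, "jaw": 50}, {"delta_pos": [0.15, 0, 0], "yaw": 0, "jaw": 50}, {"delta_pos": [0.15, 0, 0], "yaw": 0, "jaw": 50}, {"delta_pos": [0.15, 0, 0], "yaw": 0, "jaw": 50}]}}

```text
clock: 8.7
eef_pos: [465.2, -151.3, 3.0]
tcp_rot: [3.141, 0.002, 1.58]
contact_force: [-2.8, -17.0, 1.7]
opening: 0.502
grasp_force: 9.0
```

>>> {"method": "play_rows", "body": {"steps": [{"delta_pos": [0.05, 0, 0], "yaw": 0, "jaw": 50}, {"delta_pos": [0.1, 0, 0], "yaw": 0, "jaw": 50}, {"delta_pos": [0.13, 0, 0], "yaw": 0, "jaw": 50}, {"delta_pos": [0.13, 0, 0], "yaw": 0, "jaw": 50}, {"delta_pos": [0.13, 0, 0], "yaw": 0, "jaw": 50}, {"delta_pos": [0.13, 0, 0], "yaw": 0, "jaw": 50}, {"delta_pos": [0.13, 0, 0], "yaw": 0, "jaw": 50}, {"delta_pos": [0.13, 0, 0], "yaw": 0, "jaw": 50}]}}

```text
clock: 9.5
eef_pos: [465.3, -151.2, 3.1]
tcp_rot: [3.14, 0.004, 1.581]
contact_force: [-4.6, -27.2, 0.3]
opening: 0.504
grasp_force: 14.1
```

>>> {"method": "play_rows", "body": {"steps": [{"delta_pos": [-0.1, 0, 0], "yaw": 0, "jaw": 50}, {"delta_pos": [-0.3, 0, 0], "yaw": 0, "jaw": 50}, {"delta_pos": [-0.8, 0, 0], "yaw": 0, "jaw": 50}, {"delta_pos": [-1.5, 0, 0], "yaw": 0, "jaw": 50}, {"delta_pos": [-2, 0, -1], "yaw": 0, "jaw": 50}, {"delta_pos": [-2, 0, -4], "yaw": 0, "jaw": 75}, {"delta_pos": [-2, 0, -8], "yaw": 0, "jaw": 100}, {"delta_pos": [-2, 0, -13], "yaw": 0, "jaw": 100}]}}

```text
clock: 10.3
eef_pos: [463.7, -168.1, 133.7]
tcp_rot: [-3.139, -0.001, 1.58]
contact_force: [1.1, -0.1, 0.2]
opening: 0.976
grasp_force: 0.0
```

```bash
python3 -c "
from h import *
delta([461,150,299],1.578)"
```

```text
pos [ 463.7 -168.1  133.7] rot [-3.139e+00 -1.000e-03  1.580e+00] j6 -0.36 delta cm [ 3.183e+01 -3.000e-02 -1.649e+01] yaw 0.0015120759833178177
```

>>> {"method": "play_rows", "body": {"steps": [{"delta_pos": [3, 0, -3], "yaw": 0, "jaw": 100}, {"delta_pos": [7, 0, -6], "yaw": 0, "jaw": 100}, {"delta_pos": [11.5, 0, -9], "yaw": 0, "jaw": 100}, {"delta_pos": [16, 0, -12], "yaw": 0, "jaw": 100}, {"delta_pos": [20.5, 0, -14.5], "yaw": 0, "jaw": 100}, {"delta_pos": [25, 0, -16.5], "yaw": 0, "jaw": 100}, {"delta_pos": [29, 0, -16.5], "yaw": 0, "jaw": 100}, {"delta_pos": [31.8, 0, -16.5], "yaw": 0, "jaw": 100}]}}

```text
clock: 11.1
eef_pos: [462.0, 152.5, 299.9]
tcp_rot: [3.139, -0.002, 1.581]
contact_force: [-0.4, 0.2, -1.4]
opening: 1.0
grasp_force: 0.0
```

```bash
python3 look.py w3; python3 edges.py w3
```

```text
[461.9 154.8 299.3] [ 3.140e+00 -3.000e-03  1.582e+00] 11.15
knob_grip [283. 153.] 0.69 [464.5 168.8  88. ]
board_back [276. 356.] 0.88 [ 459.9 -141.4    9. ]
pad_place [282. 144.] 0.81 [464.8 165.   36. ]
wood n 42684 z 17.586925276891975
front y= 0.00804575094414132 x+ 201.99679259584357 [14, np.int64(14), np.float64(0.7216307754089379)]
back y@465 0.01017380066439592 -134.26369612730454 [24, np.int64(24), np.float64(0.3272501153279978)]
side slope -0.014358787204992564 x@y=0 351.14666540160783 [33, np.int64(33), np.float64(0.6189107214972482)]
side slope -0.0062737859789861235 x@y=0 578.1550932850541 [33, np.int64(33), np.float64(0.500069410172792)]
foot/stop 678 x [402.3 487.9 523.9] y [203.  207.7 212.8] z [28.  29.7 31.1]
arm 3594 x [441.  463.3 485.3] y [184.7 228.5 264. ] z [53.8 55.7 57.2]
foot 3717 x [402.  455.1 524. ] y [212.8 243.1 269.5] z [ 8.1  9.8 13. ]
stop edge -1 -0.001979948967639467 203.27556897831042 [8, np.int64(8), np.float64(0.12657565687978992)]
stop edge 1 0.01114930819027207 212.23195463784086 [8, np.int64(8), np.float64(0.011734333930806091)]
knob top centre [np.float64(464.1042989085483), np.float64(173.21384827383054)] [np.float64(40.16904001298656), np.float64(40.21947283561647)] 103.8327356327913
```

View pics/w3.png

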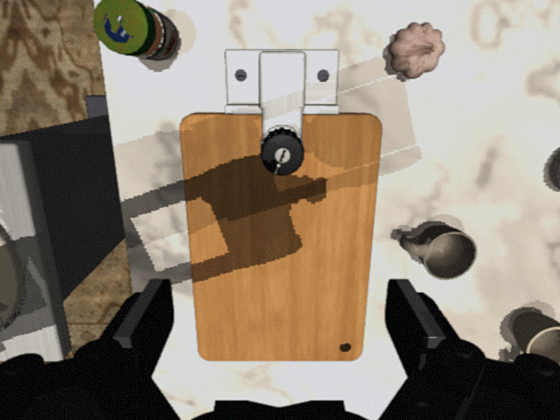

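Board is flush: its front meets the stop over the full width (row ≈112), and its slope of 0.010 matches the stop's 0.011. The jar, garlic and cup are untouched. Next, go over the knob and pre-rotate anticlockwise by 2.0 rad.

>>> {"method": "play_rows", "body": {"steps": [{"delta_pos": [0.4, 0.1, 2], "yaw": -0.14, "jaw": 100}, {"delta_pos": [0.8, 0.2, 4], "yaw": -0.28, "jaw": 100}, {"delta_pos": [1.2, 0.2, 6], "yaw": -0.42, "jaw": 100}, {"delta_pos": [1.6, 0.2, 8], "yaw": -0.56, "jaw": 100}, {"delta_pos": [1.6, 0.2, 10], "yaw": -0.7, "jaw": 100}, {"delta_pos": [1.6, 0.2, 12], "yaw": -0.84, "jaw": 100}, {"delta_pos": [1.6, 0.2, 14], "yaw": -0.98, "jaw": 100}, {"delta_pos": [1.6, 0.2, 14], "yaw": -1.12, "jaw": 100}]}}

```text
clock: 12.2
eef_pos: [462.4, 163.6, 155.5]
tcp_rot: [-3.138, -0.003, 2.704]
contact_force: [0.2, -0.2, 0.6]
opening: 1.001
grasp_force: 0.0
```

>>> {"method": "play_rows", "body": {"steps": [{"delta_pos": [0, 0, 0], "yaw": -0.14, "jaw": 100}, {"delta_pos": [0, 0, 0], "yaw": -0.28, "jaw": 100}, {"delta_pos": [0, 0, 0], "yaw": -0.42, "jaw": 100}, {"delta_pos": [0, 0, 0], "yaw": -0.56, "jaw": 100}, {"delta_pos": [0, 0, 0], "yaw": -0.7, "jaw": 100}, {"delta_pos": [0, 0, 0], "yaw": -0.84, "jaw": 100}, {"delta_pos": [0, 0, 0], "yaw": -0.88, "jaw": 100}, {"delta_pos": [0, 0, 0], "yaw": -0.88, "jaw": 100}]}}

```text
clock: 13.0
eef_pos: [464.1, 164.3, 157.9]
tcp_rot: [-3.142, -0.0, -2.705]
contact_force: [-0.2, 0.2, 0.3]
opening: 0.999
grasp_force: 0.0
```

Run:
```python
from h import *
p,d=grab("wrist")
s=r.sense()
c=vision.calibration("wrist");K=np.array(c["mtx"]);T=np.array(c["extrinsics"])
v,u=np.mgrid[:420,:560];ray=np.stack([(u-K[0,2])/K[0,0],(v-K[1,2])/K[1,1],np.ones(u.shape)],-1)
W=(ray*d[...,None])@T[:3,:3].T+T[:3,3];x,y,z=W[...,0],W[...,1],W[...,2]
k=(z>99)&(z<110)&(x>430)&(x<500)&(y>135)&(y<210)&(d>0)
print(k.sum(),[((np.percentile(a[k],1)+np.percentile(a[k],99))/2).round(1) for a in(x,y)],[np.ptp(a[k]).round(1) for a in(x,y)],np.median(z[k]))
delta([464.1,170.9,69])
print(s["wrist_torque"],s["joint_efforts"][5])
```

```text
3508 [np.float64(463.8), np.float64(169.5)] [np.float64(39.6), np.float64(39.5)] 104.3352596341233
pos [464.  164.5 157.9] rot [-3.142 -0.    -2.706] j6 -1.668 delta cm [-0.28  0.58  8.89] yaw None
[ 0.01330269 -0.01039948 -0.03004189] -0.33121836371719837
```

>>> {"method": "play_rows", "body": {"steps": [{"delta_pos": [-0.1, 0.2, 0], "yaw": 0, "jaw": 100}, {"delta_pos": [-0.25, 0.52, 0], "yaw": 0, "jaw": 100}, {"delta_pos": [-0.25, 0.52, 1.5], "yaw": 0, "jaw": 100}, {"delta_pos": [-0.25, 0.52, 3.5], "yaw": 0, "jaw": 100}, {"delta_pos": [-0.25, 0.52, 5.5], "yaw": 0, "jaw": 100}, {"delta_pos": [-0.25, 0.52, 7.5], "yaw": 0, "jaw": 100}, {"delta_pos": [-0.25, 0.52, 8.6], "yaw": 0, "jaw": 80}, {"delta_pos": [-0.25, 0.52, 8.8], "yaw": 0, "jaw": 65}]}}

```text
clock: 13.85
eef_pos: [463.2, 171.2, 68.7]
tcp_rot: [3.141, -0.002, -2.704]
contact_force: [-0.5, 0.2, -0.1]
opening: 0.692
grasp_force: 0.0
```

>>> {"method": "play_rows", "body": {"steps": [{"delta_pos": [0, 0, 0], "yaw": 0, "jaw": 58}, {"delta_pos": [0, 0, 0], "yaw": 0, "jaw": 54}, {"delta_pos": [0, 0, 0], "yaw": 0, "jaw": 50}, {"delta_pos": [0, 0, 0], "yaw": 0, "jaw": 46}, {"delta_pos": [0, 0, 0], "yaw": 0, "jaw": 42}, {"delta_pos": [0, 0, 0], "yaw": 0, "jaw": 40}, {"delta_pos": [0, 0, 0], "yaw": 0, "jaw": 40}, {"delta_pos": [0, 0, 0], "yaw": 0, "jaw": 40}], "grip_force": 40}}

```text
clock: 14.65
eef_pos: [465.7, 170.3, 71.4]
tcp_rot: [-3.139, 0.002, -2.702]
contact_force: [2.8, -11.8, 8.7]
opening: 0.46
grasp_force: 39.1
```

```bash
cat > tq.py <<'E'
from h import *
import sys
a=[]
for i in range(3):
    p,d=grab("wrist",sys.argv[1] if i==0 and len(sys.argv)>1 else None);s=r.sense();a.append([s["wrist_torque"][2],s["joint_efforts"][5]])
print(np.mean(a,0).round(3),np.std(a,0).round(3),"rot",s["tcp_rot"].round(3),"F",s["contact_force"].round(1),"T",s["wrist_torque"].round(3),"open",s["opening"],s["grasp_force"],s["eef_pos"].round(1),s["qpos"][5],s["clock"])
E
python3 tq.py g1
```

```text
[-0.028 -0.018] [0.03 0.  ] rot [-3.139e+00  2.000e-03 -2.702e+00] F [  2.8 -11.8  10.1] T [-2.059 -0.454  0.013] open 0.4586909040053524 39.05696064932272 [465.6 170.3  71.4] -1.6581490542118034 14.8
```

View pics/g1.png

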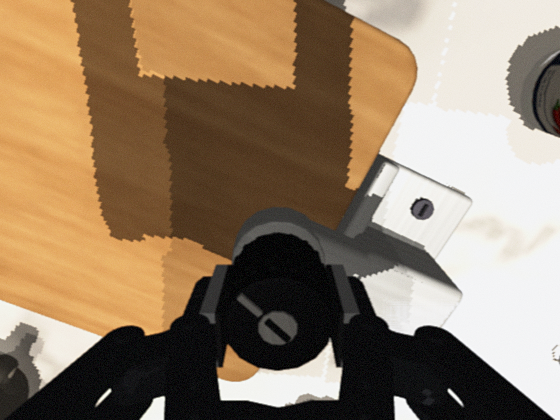

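The picture shows the knob gripped and its line (≈(247,303)) and the shaft slot (≈(277,327)) both visible, so slip can be watched. I relieve the side load and begin turning clockwise.

>>> {"method": "play_rows", "body": {"steps": [{"delta_pos": [0, -0.08, -0.06], "yaw": 0, "jaw": 40}, {"delta_pos": [0, -0.15, -0.12], "yaw": 0, "jaw": 40}, {"delta_pos": [0, -0.15, -0.12], "yaw": 0.06, "jaw": 40}, {"delta_pos": [0, -0.15, -0.12], "yaw": 0.13, "jaw": 40}, {"delta_pos": [0, -0.15, -0.12], "yaw": 0.2, "jaw": 40}, {"delta_pos": [0, -0.15, -0.12], "yaw": 0.27, "jaw": 40}, {"delta_pos": [0, -0.15, -0.12], "yaw": 0.34, "jaw": 40}, {"delta_pos": [0, -0.15, -0.12], "yaw": 0.4, "jaw": 40}]}}

```text
clock: 15.6
eef_pos: [465.7, 169.8, 71.7]
tcp_rot: [-3.141, 0.002, -3.105]
contact_force: [4.0, -4.6, -2.9]
opening: 0.457
grasp_force: 41.7
```

```bash
python3 tq.py g2
python3 - <<'E'
import cv2
a=cv2.imread("pics/g1.png")[225:375,200:360];b=cv2.imread("pics/g2.png")[225:375,200:360]
cv2.imwrite("pics/c12.png",cv2.resize(cv2.hconcat([a,b]),None,fx=2.4,fy=2.4,interpolation=2))
E
```

```text
[0.187 0.381] [0.026 0.504] rot [-3.141e+00  2.000e-03 -3.103e+00] F [ 3.6 -4.5 -1.8] T [-0.717 -0.604  0.187] open 0.4544445734709104 41.73943099798635 [465.7 169.8  71.7] -1.2609448738530906 15.75
```

View pics/c12.png

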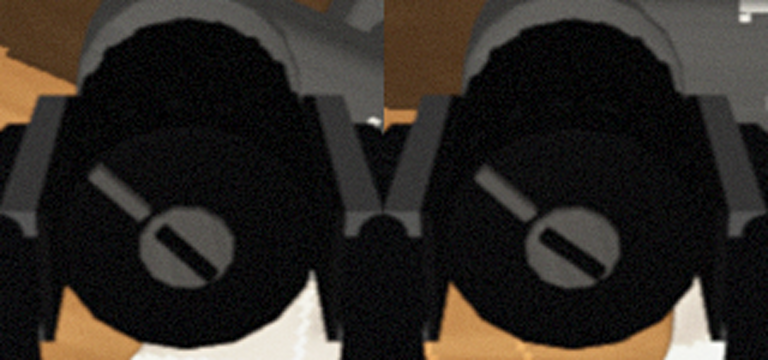

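The crops show slot and knob line near-parallel (slot about 42° before, 36° now, lagging 0.1 rad), and torque 0.19 N m matches free drag. Adding a slot-angle tracker.

```bash
cat > tr.py <<'E'
from h import *
import sys
def ang(m):
    ys,xs=np.nonzero(m);c=np.cov(np.c_[xs,ys].T);w,v=np.linalg.eigh(c);return np.arctan2(v[1,1],v[0,1])%np.pi,len(xs),xs.mean(),ys.mean()
def meas(p):
    g=cv2.GaussianBlur(cv2.resize(cv2.cvtColor(p,cv2.COLOR_RGB2GRAY)[280:355,225:330],None,fx=4,fy=4,interpolation=2),(0,0),2.5)
    b=(g>50).astype(np.uint8)
    n,l,st,ce=cv2.connectedComponentsWithStats(b)
    dist=[np.hypot(*(ce[i]-[(277-225)*4,(327-280)*4])) if st[i,4]>800 else 1e9 for i in range(1,n)]
    i=1+int(np.argmin(dist));cc,_=cv2.findContours((l==i).astype(np.uint8),0,1)
    h=cv2.convexHull(max(cc,key=cv2.contourArea));m=np.zeros_like(b);cv2.fillPoly(m,[h],1)
    m=cv2.erode(m,np.ones((9,9)));sl=ang((m>0)&(g<45))
    kn=None
    for j in range(1,n):
        x,y=ce[j]
        if j!=i and 200<st[j,4]<3000 and 40<x<140 and 40<y<150: kn=ang(l==j)
    return sl,kn
if __name__=="__main__":
    if sys.argv[1:]==["t"]:
        for f in("g1","g2"): print(meas(cv2.imread(f"pics/{f}.png")[:,:,::-1].copy()))
    else:
        A=[]
        for i in range(3):
            p,d=grab("wrist");s=r.sense();m=meas(p);A.append([s["wrist_torque"][2],m[0][0],m[1][0] if m[1] else np.nan,m[0][1]])
        print("tz,slot,knob,n",np.mean(A,0).round(3),"lag",np.round(np.mean(A,0)[2]-np.mean(A,0)[1],3),"yaw",s["tcp_rot"][2].round(3),"F",s["contact_force"].round(1),"grip",s["grasp_force"].round(1),s["eef_pos"].round(1),"j6",s["qpos"][5].round(2),s["clock"])
E
python3 tr.py t
```

```text
((np.float64(0.7116965866397504), 3300, np.float64(209.28787878787878), np.float64(200.76363636363635)), None)
((np.float64(0.5995671745672788), 3381, np.float64(213.16326530612244), np.float64(201.9393670511683)), None)
```

>>> {"method": "play_rows", "body": {"steps": [{"delta_pos": [0, 0, 0], "yaw": 0.05, "jaw": 40}, {"delta_pos": [0, 0, 0], "yaw": 0.1, "jaw": 40}, {"delta_pos": [0, 0, 0], "yaw": 0.15, "jaw": 40}, {"delta_pos": [0, 0, 0], "yaw": 0.2, "jaw": 40}, {"delta_pos": [0, 0, 0], "yaw": 0.25, "jaw": 40}, {"delta_pos": [0, 0, 0], "yaw": 0.3, "jaw": 40}, {"delta_pos": [0, 0, 0], "yaw": 0.35, "jaw": 40}, {"delta_pos": [0, 0, 0], "yaw": 0.4, "jaw": 40}]}}

```text
clock: 16.55
eef_pos: [465.7, 169.6, 71.7]
tcp_rot: [3.141, 0.002, 2.779]
contact_force: [4.0, -6.0, -1.0]
opening: 0.456
grasp_force: 41.7
```

```bash
python3 tr.py
```

```text
Traceback (most recent call last):
  File "tr.py", line 25, in <module>
    print("tz,slot,knob,n",np.mean(A,0).round(3),"lag",np.round(np.mean(A,0)[2]-np.mean(A,0)[1],3),"yaw",s["tcp_rot"][2].round(3),"F",s["contact_force"].round(1),"grip",s["grasp_force"].round(1),s["eef_pos"].round(1),"j6",s["qpos"][5].round(2),s["clock"])
                                                                                                                                                                         ^^^^^^^^^^^^^^^^^^^^^^
AttributeError: 'float' object has no attribute 'round'
```

```bash
python3 - <<'E'
t=open('tr.py').read()
a=t.index("    kn=None");b=t.index("    return sl,kn")
t=t[:a]+"    q=np.zeros_like(b);q[30:145,30:142]=b[30:145,30:142];kn=ang(q>0) if q.sum()>100 else None\n"+t[b:]
t=t.replace('s["grasp_force"].round(1)','round(s["grasp_force"],1)')
open('tr.py','w').write(t)
E
python3 tr.py t; python3 tr.py
```

```text
((np.float64(0.7116965866397504), 3300, np.float64(209.28787878787878), np.float64(200.76363636363635)), (np.float64(0.7131674437168463), 3108, np.float64(96.98198198198199), np.float64(101.37902187902188)))
((np.float64(0.5995671745672788), 3381, np.float64(213.16326530612244), np.float64(201.9393670511683)), (np.float64(0.7177330255247729), 3021, np.float64(99.13472360145647), np.float64(101.71135385633896)))
tz,slot,knob,n [2.060e-01 6.080e-01 7.150e-01 3.362e+03] lag 0.107 yaw 2.781 F [ 4.2 -6.7 -2.1] grip 41.8 [465.7 169.6  71.7] j6 -0.86 16.85
```

>>> {"method": "play_rows", "body": {"steps": [{"delta_pos": [0, 0, 0], "yaw": 0.03, "jaw": 40}, {"delta_pos": [0, 0, 0], "yaw": 0.06, "jaw": 40}, {"delta_pos": [0, 0, 0], "yaw": 0.09, "jaw": 40}, {"delta_pos": [0, 0, 0], "yaw": 0.12, "jaw": 40}, {"delta_pos": [0, 0, 0], "yaw": 0.15, "jaw": 40}, {"delta_pos": [0, 0, 0], "yaw": 0.18, "jaw": 40}, {"delta_pos": [0, 0, 0], "yaw": 0.21, "jaw": 40}, {"delta_pos": [0, 0, 0], "yaw": 0.24, "jaw": 40}]}}

```text
clock: 17.65
eef_pos: [465.6, 169.5, 71.7]
tcp_rot: [3.141, 0.002, 2.54]
contact_force: [3.7, -6.2, -0.9]
opening: 0.458
grasp_force: 41.8
```

```bash
python3 tr.py
```

```text
tz,slot,knob,n [1.650000e-01 6.000000e-01 7.140000e-01 3.377333e+03] lag 0.115 yaw 2.541 F [ 3.  -6.4  0. ] grip 41.8 [465.6 169.5  71.7] j6 -0.62 17.8
```

>>> {"method": "play_rows", "body": {"steps": [{"delta_pos": [0, 0, 0], "yaw": 0.04, "jaw": 40}, {"delta_pos": [0, 0, 0], "yaw": 0.08, "jaw": 40}, {"delta_pos": [0, 0, 0], "yaw": 0.12, "jaw": 40}, {"delta_pos": [0, 0, 0], "yaw": 0.16, "jaw": 40}, {"delta_pos": [0, 0, 0], "yaw": 0.2, "jaw": 40}, {"delta_pos": [0, 0, 0], "yaw": 0.24, "jaw": 40}, {"delta_pos": [0, 0, 0], "yaw": 0.27, "jaw": 40}, {"delta_pos": [0, 0, 0], "yaw": 0.3, "jaw": 40}]}}

```text
clock: 18.6
eef_pos: [465.5, 169.4, 71.7]
tcp_rot: [3.141, 0.002, 2.24]
contact_force: [4.2, -7.0, -0.4]
opening: 0.46
grasp_force: 41.8
```

```bash
python3 tr.py
```

```text
tz,slot,knob,n [3.18e-01 5.42e-01 7.14e-01 3.44e+03] lag 0.172 yaw 2.241 F [ 4.  -6.8 -1.3] grip 41.8 [465.6 169.4  71.7] j6 -0.32 18.75
```

Torque 0.32 and lag 0.17: pad bears on the board, slip is close. Small steps now.

>>> {"method": "play_rows", "body": {"steps": [{"delta_pos": [0, 0, 0], "yaw": 0.015, "jaw": 40}, {"delta_pos": [0, 0, 0], "yaw": 0.03, "jaw": 40}, {"delta_pos": [0, 0, 0], "yaw": 0.045, "jaw": 40}, {"delta_pos": [0, 0, 0], "yaw": 0.06, "jaw": 40}, {"delta_pos": [0, 0, 0], "yaw": 0.07, "jaw": 40}, {"delta_pos": [0, 0, 0], "yaw": 0.08, "jaw": 40}, {"delta_pos": [0, 0, 0], "yaw": 0.08, "jaw": 40}, {"delta_pos": [0, 0, 0], "yaw": 0.08, "jaw": 40}]}}

```text
clock: 19.55
eef_pos: [465.5, 169.4, 71.7]
tcp_rot: [3.141, 0.002, 2.161]
contact_force: [3.9, -7.1, -0.3]
opening: 0.457
grasp_force: 41.8
```

```bash
python3 tr.py
```

```text
tz,slot,knob,n [3.720000e-01 5.020000e-01 7.130000e-01 3.469333e+03] lag 0.211 yaw 2.161 F [ 4.1 -7.3 -0.5] grip 41.8 [465.5 169.4  71.6] j6 -0.24 19.7
```

>>> {"method": "play_rows", "body": {"steps": [{"delta_pos": [0, 0, 0], "yaw": 0.01, "jaw": 40}, {"delta_pos": [0, 0, 0], "yaw": 0.02, "jaw": 40}, {"delta_pos": [0, 0, 0], "yaw": 0.03, "jaw": 40}, {"delta_pos": [0, 0, 0], "yaw": 0.04, "jaw": 40}, {"delta_pos": [0, 0, 0], "yaw": 0.05, "jaw": 40}, {"delta_pos": [0, 0, 0], "yaw": 0.06, "jaw": 40}, {"delta_pos": [0, 0, 0], "yaw": 0.06, "jaw": 40}, {"delta_pos": [0, 0, 0], "yaw": 0.06, "jaw": 40}]}}

```text
clock: 20.5
eef_pos: [465.5, 169.4, 71.7]
tcp_rot: [3.141, 0.002, 2.101]
contact_force: [3.5, -6.7, -0.2]
opening: 0.457
grasp_force: 41.8
```

```bash
python3 tr.py
```

```text
tz,slot,knob,n [3.280000e-01 4.390000e-01 7.130000e-01 3.535333e+03] lag 0.274 yaw 2.101 F [ 3.3 -8.2 -0.6] grip 41.8 [465.5 169.4  71.7] j6 -0.18 20.65
```

The lag grew by the full 0.06 rad with no rise in torque, so the clutch has slipped. Stop and let go.

>>> {"method": "play_rows", "body": {"steps": [{"delta_pos": [0, 0, 0], "yaw": 0, "jaw": 55}, {"delta_pos": [0, 0, 0], "yaw": 0, "jaw": 70}, {"delta_pos": [0, 0, 0], "yaw": 0, "jaw": 100}, {"delta_pos": [0, 0, 0], "yaw": 0, "jaw": 100}, {"delta_pos": [0, 0, 0], "yaw": 0, "jaw": 100}, {"delta_pos": [0, 0, -1], "yaw": 0, "jaw": 100}, {"delta_pos": [0, 0, -3], "yaw": 0, "jaw": 100}, {"delta_pos": [0, 0, -6], "yaw": 0, "jaw": 100}]}}

```text
clock: 21.45
eef_pos: [463.6, 169.7, 131.2]
tcp_rot: [-3.139, -0.001, 2.1]
contact_force: [0.8, -0.4, -0.4]
opening: 0.999
grasp_force: 0.0
```

>>> {"method": "play_rows", "body": {"steps": [{"delta_pos": [0, 0, -4], "yaw": 0.1, "jaw": 100}, {"delta_pos": [0, 0, -8], "yaw": 0.2, "jaw": 100}, {"delta_pos": [0, 0, -12], "yaw": 0.3, "jaw": 100}, {"delta_pos": [0, 0, -16], "yaw": 0.4, "jaw": 100}, {"delta_pos": [0, 0, -16.5], "yaw": 0.5, "jaw": 100}, {"delta_pos": [0, 0, -16.5], "yaw": 0.52, "jaw": 100}, {"delta_pos": [0, 0, -16.5], "yaw": 0.52, "jaw": 100}, {"delta_pos": [0, 0, -16.5], "yaw": 0.52, "jaw": 100}]}}

```text
clock: 22.25
eef_pos: [463.9, 169.7, 295.0]
tcp_rot: [-3.14, 0.001, 1.582]
contact_force: [-0.8, -0.8, -0.5]
opening: 0.998
grasp_force: 0.0
```

```bash
python3 look.py w4; python3 edges.py w4
```

```text
[464.  169.8 294.9] [-3.140e+00  1.000e-03  1.582e+00] 22.3
knob_grip [280. 170.] 0.98 [464.4 170.1  88. ]
knob_grip [280. 152.] 0.3 [464.1 187.3  88. ]
board_back [276. 367.] 0.59 [ 462.5 -136.8    9. ]
pad_place [282. 159.] 0.91 [467.1 169.8  36. ]
pad_place [434. 262.] 0.64 [651.8  46.1  36. ]
wood n 41799 z 18.340653573579914
front y= 0.0062789182979642285 x+ 199.13618702267138 [14, np.int64(14), np.float64(0.8952168923059929)]
back y@465 0.013535448152215997 -137.76220960422842 [24, np.int64(24), np.float64(0.36120395289339274)]
side slope -0.012339878339003997 x@y=0 351.2837426534507 [33, np.int64(33), np.float64(0.531381996474848)]
side slope -0.007407557420799961 x@y=0 578.435679108329 [33, np.int64(33), np.float64(0.39483656923625216)]
foot/stop 671 x [403.1 489.2 524.7] y [200.4 205.1 210.3] z [28.4 30.  31.5]
arm 3563 x [441.4 463.9 485.9] y [181.7 226.1 261.5] z [54.2 56.2 57.7]
foot 3723 x [402.6 455.2 524.5] y [210.1 241.4 266.9] z [ 8.5 10.2 12.3]
stop edge -1 -0.0016089439683471577 200.67649291427838 [8, np.int64(8), np.float64(0.1106572396244947)]
stop edge 1 0.008516693027538068 209.8195677502061 [8, np.int64(8), np.float64(0.15981728646730076)]
knob top centre [np.float64(464.09459263480124), np.float64(170.82720061705464)] [np.float64(41.122571984400395), np.float64(39.99789859945736)] 104.34963060216089
```

View pics/w4.png

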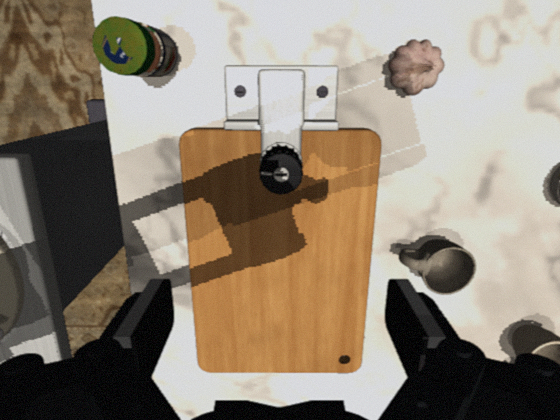

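The view shows the board (front edge row ≈128) still flush against the stop, the clamp's knob released at (280,173), and the jar, garlic and cup where they stood. Handing in.

```bash
python3 -c "
from rig import r
print(r.sign_off())"
```

```text
the job is handed in; nothing more can be done
None
```

I slid the board flush against the aluminium clamp's stop, turned the knob clockwise until the clutch first slipped (about 0.07 rad), let go, and handed the job in at about 22 s; the jar, garlic and cup were not touched.

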